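Lock the kitchen scale's battery cover

TASK

The kitchen scale lies face down and its round battery cover is not locked yet. Take the yellow flat-bladed key from the wooden stand, put its blade in the slot of the cover's blue quarter-turn lock and turn the lock clockwise (seen from above) to its stop, where the slot points at the red marks. Then lift the key out and put it down off the scale, back in the stand or on the worktop; leave the black pin key standing in the stand.

Things in the scene. Friction and masses are not known exactly. Their poses are not given: they have to be found in the camera images.
- flat_key: The key to use: yellow handle (block 44 x 18 mm, z 16 to 60 mm), steel blade below (30 x 4 mm, z 0 to 16 mm), 50 g. Stands blade down in a pocket of a pale wooden stand; grip across the 18 mm (y). Origin: middle of the blade's lower end, there 8 mm above the worktop (handle rests on the stand's top); z up, x along blade width and stand length, y thickness. Pocket 40 x 12 mm.
- pin_key: Bystander, has to stay: key with a black handle of the same size and a round 8 mm pin, in the stand's other pocket. Origin and axes as for the yellow key. The stand is fixed, 150 x 54 mm and 24 mm high; its two pockets (through-holes) lie 72 mm apart along its length.
- slot (a point): Slot of the blue round lock (48 mm across) amid the white scale, which lies face down, fixed, 208 x 158 mm, upward surface 28 mm over the worktop, feet at its corners 33 mm. Point: on the lock's axis on the slot's floor, 16.5 mm over the worktop; z up, x along the slot, turns with it. Slot 48 mm long, 12 mm deep, 7 mm wide in its lower 6 mm, widening with sloping sides to 15 mm at the mouth.
- fastener (a joint): The lock's angle in rad, growing as the slot turns clockwise seen from above, between stops at 0 (open) and 1.4 (locked: slot in line with two small red marks beside it). Starts near open, stays where it is left, needs about 0.05 N m to turn. The blade's play in the slot is about 0.1 rad either way.

How it is judged (in metres and radians):
On the way, in this order (a step that is already met when the one before it is completed fails the run):
1. the flat key's blade is in the slot of the lock, which is not locked yet (horizontal distance between flat_key and slot below 0.015 m and z of flat_key in the frame of slot below 0.007 m and value of joint fastener below 0.8 rad), for 0.1 s.
2. the lock is turned to its locked stop with the key's blade in the slot (horizontal distance between flat_key and slot below 0.015 m and z of flat_key in the frame of slot below 0.007 m and value of joint fastener above 1.15 rad), for 0.1 s.
At the end, for the whole second after the job is handed in: The lock is within 0.25 rad of its locked stop; the flat key is at rest off the scale, in its stand or on the worktop (blade's lower end less than 24 mm above the worktop and more than 50 mm from the lock's axis); the pin key stands upright in its pocket, within 20 mm of where it was (value of joint fastener above 1.15 rad and height (world z) of flat_key between -0.02 and 0.024 m and horizontal distance between flat_key and slot above 0.05 m and linear speed of flat_key below 0.03 m/s and angle between pin_key's own z axis and vertical below 0.2 rad and distance of pin_key from where it was at the start of the episode below 0.02 m); the robot touches nothing.
It fails at once if the black pin key is taken or knocked out of the stand (distance of pin_key from where it was at the start of the episode above 0.03 m).
It also fails if it takes over 48 s, if anything falls off the work surface, if the arm or the gripper's body presses on something with over 40 N, if the wrist force passes 120 N, or if a joint passes its speed limit or range.

ROBOT

A 6-joint arm with a two-finger parallel gripper is mounted at the origin on a cart in front of the work surface, level with it; the furniture and walls round the work are solid. World frame = base frame: x ahead of the robot, y to its left, z up, the work surface at z = 0. Lengths are in mm, angles in rad, forces in N, time in s.
With the tool pointing down it reaches from about 275 to 1000 mm from the base axis. Payload 8.4 kg.
Tool frame: the origin (TCP) lies between the finger pads; the fingertips stand 22 mm ahead of it and the grasp point (between the pads) lies 3 mm ahead of it (r.nose_length is the z of the fingertips in the tool frame, in mm); z points along the fingers, y is the line along which they close (so a half turn about z gives the same grasp; the last joint's range is limited). The gripper opens to 85 mm and grips with 20 to 120 N. Pads are 22 mm wide; open, the fingers measure 114 mm over their backs; the gripper's body (76 mm by 85 mm) begins 54 mm behind the grasp point. The pads swing forward as they close: fully open they stand 13 mm farther back than shut.
Start: joints at [1.116, 0.353, 1.633, -0, 1.155, -0.002], TCP at [273.427, 562.019, 253.281] pointing down, gripper open.
Joint ranges: [-2.63, 2.63], [-0.92, 2.1], [0.06, 2.66], [-1.3, 4.44], [0, 2.69], [-3.02, 3.02]. Speed limits (rad/s): [2.22, 2.22, 2.79, 3.14, 3.14, 3.14].

INTERFACE

Orientations are given as [roll, pitch, yaw] about the fixed x, y, z axes, in that order (R = Rz(yaw) Ry(pitch) Rx(roll)).
In Python, from rig import r gives the robot as it stands.
- The arm moves only by the shell command python3 steer.py 'ROWS' [FORCE]. ROWS is a JSON list of rows, 1 to 5 of them, each an object with the fields r (a list: a rotation vector rx, ry, rz in parts of the range, where 1.0 means 4 rad), pos (a list: dx, dy, dz in shares of 0.4 m (1.0 is 0.4 m)), finger_gap (the opening from 0.0 (shut) to 1.0 (fully open)); a field left out counts as zero (the opening has to be given); each row shifts and turns the commanded pose from where the row before left it, along the tool's axes as they then stand; what a row does not reach is not made up. A row lasts 1/12 s, in which the tool goes at most 41.7 mm and 0.125 rad, less where a joint would pass 70% of its speed; a pose out of reach is approached as far as the arm can. The fingers move at their own pace and stop on an object; FORCE is the grip in N (left out, the last holds). Time passes only in rows, so rows that do not move let the fingers close. It prints the time, the measured TCP pose, the force, the opening and the grip force at its end. A shift or turn number past 1, either way, is cut back to 1. Input that does not fit is refused with a message, and nothing moves.
- r.sense(): the state, without advancing time (a new reading comes with each control period).
- r.grab_frame(name): name is "scene" or "top"; returns the picture (384x512x3 uint8, red, green, blue); there is no depth.
- r.camera_params(name): a dict with "fx", "fy", "cx", "cy" (pixels), "rvec" (rotation vector, rad) and "tvec" (3), from world to camera coordinates, as OpenCV has them. Camera axes: x right, y down, z forward; pixel columns grow to the right and rows downward; lengths in mm; the calibration is good to about 2 mm. A picture is of the moment at which its call begins. camera_params takes no time and is no camera call.
- r.sign_off(): hands the job in; it is judged then, once.
The state is a dict: "clock": time; "qpos": joint angles; "qvel": joint speeds; "joint_efforts": joint torques, N m; "eef_pos": TCP position; "tcp_rot": TCP orientation; "contact_force": force on the tool from outside, world axes, zero at the start; "wrist_torque": the same for the moment, N m; "opening": opening from 0.0 (shut) to 1.0 (fully open); "grasp_force": force on a finger pad.
Only numpy, scipy, OpenCV 4.12 (cv2) and the standard library are available. Lean on these libraries where they do the work, as an engineer would, in place of code of your own. Each camera call takes 0.05 s, during which the arm holds its last target. There are 200 camera calls.

## Working session

There is one attempt and no reset: what is moved stays moved. The work goes in short steps, Python scripts to look and compute and a shell command to move; the robot and the scene stay as the last step left them, time stands still between calls to the robot, and variables do not carry over. Pictures are saved under pics/ and viewed, at most 10 in all, crops included, and the job is handed in when it is done.

```bash
ls; mkdir -p pics; python3 - <<'E'
from rig import r
import cv2
for n in ("top","scene"):
    f=r.grab_frame(n); cv2.imwrite(f"pics/{n}0.png",cv2.resize(f[:,:,::-1],(800,600),interpolation=cv2.INTER_CUBIC))
    print(n,r.camera_params(n))
print(r.sense())
E
```

```text
pics
rig.py
steer.py
top {'fx': 470.26726171245855, 'fy': 470.26726171245855, 'cx': 252.42838425709172, 'cy': 198.6617903745093, 'rvec': array([ 2.16830033, -2.15926171,  0.13123867]), 'tvec': array([-83.68573734, 502.93564879, 849.34740738])}
scene {'fx': 356.49572033660996, 'fy': 356.49572033660996, 'cx': 259.32545746910455, 'cy': 188.94835407536158, 'rvec': array([ 0.75405967, -2.54990494,  1.20889649]), 'tvec': array([370.97307711, 232.27664475, 622.85596993])}
{'clock': 0.1, 'qpos': array([ 1.11559000e+00,  3.53581631e-01,  1.63406249e+00,  9.15803446e-06,
        1.15522872e+00, -2.37592667e-03]), 'qvel': array([ 0.00063172, -0.00045784, -0.0015182 , -0.00188226,  0.00119383,
       -0.00117986]), 'joint_efforts': array([ 1.37236781e-03, -6.06350255e+01, -3.42823327e+01,  1.29043424e-04,
        3.78251585e-03,  3.83045131e-05]), 'eef_pos': array([273.24865265, 561.64641349, 252.63386831]), 'tcp_rot': array([-3.14031249e+00, -1.14154365e-05,  2.68875854e+00]), 'contact_force': array([-1.06788604,  0.45879377, -0.0024965 ]), 'wrist_torque': array([0.0318584 , 0.02619474, 0.03826867]), 'grasp_force': 0.0, 'opening': 1.004466467939025}
```

View pics/top0.png

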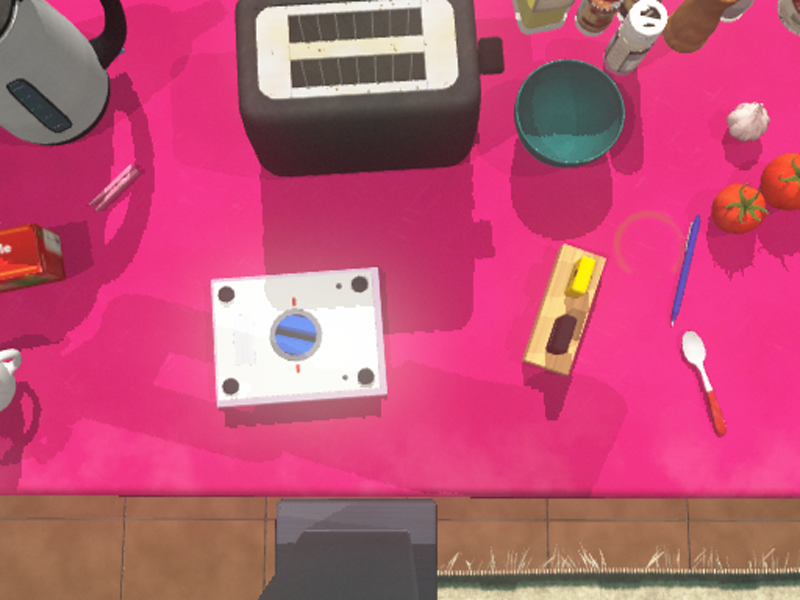

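View pics/scene0.png

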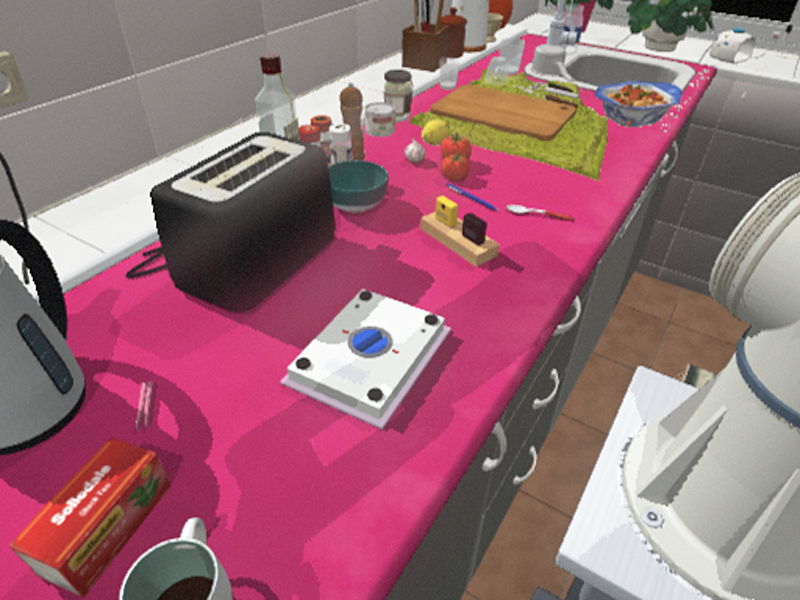

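The top view shows the lock near (296,334) and the red marks at (294,301) and (297,369). The yellow key is near (581,277) and the black key near (562,335), all in 800 px scale. I'll enlarge both areas.

```bash
python3 - <<'E'
from rig import r
import cv2, numpy as np
f=r.grab_frame("top")[:,:,::-1]
a=f[185:245,160:220]; b=f[150:245,327:397]
a=cv2.resize(a,(360,360),interpolation=cv2.INTER_CUBIC)   # x6
b=cv2.resize(b,(420,570),interpolation=cv2.INTER_CUBIC)   # x6
o=np.zeros((570,780,3),np.uint8); o[:360,:360]=a; o[:,360:]=b
cv2.imwrite("pics/crop1.png",o)
E
```

```text
(no output)
```

View pics/crop1.png

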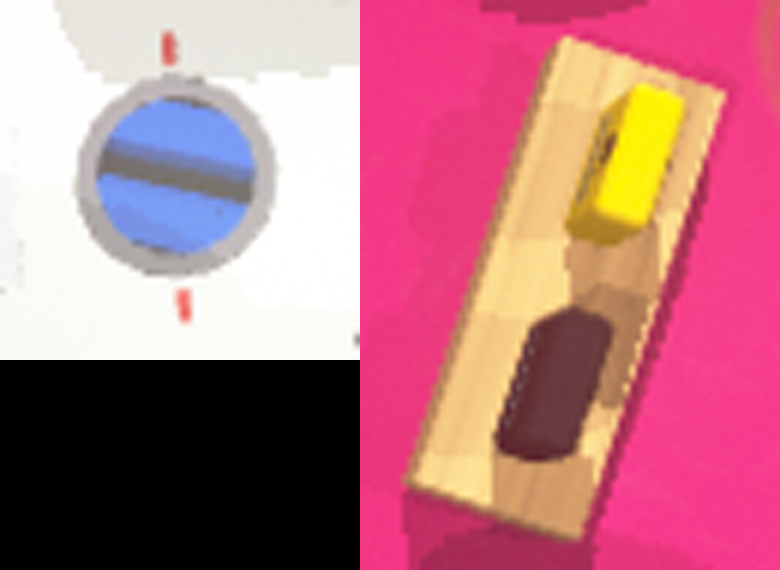

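The crop shows the lock centre at (176,176) with the slot running from (101,161) to (254,188) and the marks at (168,48) and (183,306). The stand's top corners are (565,38), (725,92), (582,538) and (408,485). The yellow top face centre is near (642,159).

```bash
cat > h.py <<'E'
import numpy as np, cv2
from rig import r
from scipy.spatial.transform import Rotation as R
def w(px,z,cam="top"):
    c=r.camera_params(cam); M=cv2.Rodrigues(c["rvec"])[0]; C=-M.T@c["tvec"]
    d=M.T@np.array([(px[0]-c["cx"])/c["fx"],(px[1]-c["cy"])/c["fy"],1]); return (C+d*(z-C[2])/d[2])
def proj(p,cam="top"):
    c=r.camera_params(cam); K=np.array([[c["fx"],0,c["cx"]],[0,c["fy"],c["cy"]],[0,0,1]])
    return cv2.projectPoints(np.array(p,float).reshape(-1,1,3),c["rvec"],c["tvec"],K,None)[0].reshape(-1,2)
def delta(p,rpy):
    "remaining move to world TCP pose, in tool axes now"
    s=r.sense(); A=R.from_euler("xyz",s["tcp_rot"])
    B=R.from_euler("xyz",rpy); return (A.inv()*B).as_rotvec().round(3), A.inv().apply(np.array(p)-s["eef_pos"]).round(1)
E
python3 - <<'E'
from h import *
np.set_printoptions(precision=1,suppress=True)
A=lambda u,v:((u+.5)/6-.5+160,(v+.5)/6-.5+185)
B=lambda u,v:((u-360+.5)/6-.5+327,(v+.5)/6-.5+150)
print("lock",w(A(176,176),28))
def ang(a,b): d=b-a; return np.degrees(np.arctan2(d[1],d[0])),np.hypot(d[0],d[1])
print("slot",ang(w(A(101,161),20),w(A(254,188),20)),(w(A(101,161),20)+w(A(254,188),20))/2)
print("marks",ang(w(A(168,48),28),w(A(183,306),28)),(w(A(168,48),28)+w(A(183,306),28))/2)
c=[w(B(*p),24) for p in [(565,38),(725,92),(582,538),(408,485)]]
print("stand",np.mean(c,0),ang(c[3],c[0]),ang(c[2],c[1]),ang(c[0],c[1]))
k=[w(B(*p),68) for p in [(637,86),(685,95),(643,235),(600,222)]]
print("key",np.mean(k,0),ang(k[3],k[0]),ang(k[2],k[1]),ang(k[0],k[1]))
m=np.mean(c,0); u=c[0]-c[3]+c[1]-c[2]; u/=np.linalg.norm(u)
print("pocket",m+36*u,u)
E
```

```text
lock [474.3  36.7  28. ]
slot (np.float64(-99.77120163212714), np.float64(48.80008452276734)) [475.4  37.3  20. ]
marks (np.float64(-175.56801130407152), np.float64(80.5856122726883)) [474.2  36.8  28. ]
stand [ 507.5 -287.4   24. ] (np.float64(-20.191952712431558), np.float64(151.12432449796296)) (np.float64(-19.042251961543393), np.float64(149.07453855661976)) (np.float64(-108.81842658355316), np.float64(53.151394366878))
key [ 540.6 -299.    68. ] (np.float64(-16.365668213969666), np.float64(43.10167038131408)) (np.float64(-17.91308227952204), np.float64(44.709253202801015)) (np.float64(-100.54982715818373), np.float64(14.625629812884439))
pocket [ 541.4 -299.5   24. ] [ 0.9 -0.3  0. ]
```

```bash
python3 -c "
from h import *
print(delta([541,-299,150],[np.pi,0,np.radians(160.4)]))"
```

```text
(array([-0.001, -0.   , -0.111]), array([-617.3, -656.7,  103.4]))
```

Units first: shifts go in shares of 0.4 m and turns go in shares of 4 rad. So -26.3 mm / 400 = -0.0658, -24.7 mm / 400 = -0.0618.

```bash
for i in 1; do
python3 steer.py '[{"pos":[-0.0618,-0.0658,0.0103],"finger_gap":1},{"pos":[-0.0618,-0.0658,0.0103],"finger_gap":1},{"pos":[-0.0618,-0.0658,0.0103],"finger_gap":1},{"pos":[-0.0618,-0.0658,0.0103],"finger_gap":1},{"pos":[-0.0618,-0.0658,0.0103],"finger_gap":1}]'
python3 steer.py '[{"pos":[-0.0618,-0.0658,0.0103],"finger_gap":1},{"pos":[-0.0618,-0.0658,0.0103],"finger_gap":1},{"pos":[-0.0618,-0.0658,0.0103],"finger_gap":1},{"pos":[-0.0618,-0.0658,0.0103],"finger_gap":1},{"pos":[-0.0618,-0.0658,0.0103],"finger_gap":1}]'
done; python3 -c "
from h import *
print(delta([541,-299,150],[np.pi,0,np.radians(160.4)]))"
```

```text
clock: 0.57
eef_pos: [326.9, 388.1, 232.4]
tcp_rot: [-3.141, -0.0, 2.689]
contact_force: [0.6, -0.2, -0.9]
opening: 0.998
grasp_force: 0.0
clock: 0.98
eef_pos: [380.5, 215.8, 212.1]
tcp_rot: [3.141, 0.0, 2.689]
contact_force: [0.5, -0.5, -0.8]
opening: 0.997
grasp_force: 0.0
(array([ 0.  ,  0.  , -0.11]), array([-369.4, -392.8,   62.1]))
```

Scaled: -26.3 mm / 400 = -0.0658, -24.7 mm / 400 = -0.0618.

```bash

python3 steer.py '[{"pos":[-0.0618,-0.0658,0.0103],"finger_gap":1},{"pos":[-0.0618,-0.0658,0.0103],"finger_gap":1},{"pos":[-0.0618,-0.0658,0.0103],"finger_gap":1},{"pos":[-0.0618,-0.0658,0.0103],"finger_gap":1},{"pos":[-0.0618,-0.0658,0.0103],"finger_gap":1}]'
python3 steer.py '[{"pos":[-0.0618,-0.0658,0.0103],"finger_gap":1},{"pos":[-0.0618,-0.0658,0.0103],"finger_gap":1},{"pos":[-0.0618,-0.0658,0.0103],"finger_gap":1},{"pos":[-0.0618,-0.0658,0.0103],"finger_gap":1},{"pos":[-0.0618,-0.0658,0.0103],"finger_gap":1}]'
python3 steer.py '[{"pos":[-0.0618,-0.0658,0.0103],"finger_gap":1},{"pos":[-0.0618,-0.0658,0.0103],"finger_gap":1},{"pos":[-0.0618,-0.0658,0.0103],"finger_gap":1},{"pos":[-0.0618,-0.0658,0.0103],"finger_gap":1},{"r":[0,0,-0.0275],"pos":[-0.0618,-0.0658,0.0103],"finger_gap":1}]'
python3 steer.py '[{"finger_gap":0.6},{"finger_gap":0.6}]'
python3 -c "
from h import *
print(delta([541,-299,52],[np.pi,0,np.radians(160.4)]))"
```

```text
clock: 1.4
eef_pos: [434.1, 43.4, 191.7]
tcp_rot: [3.141, 0.0, 2.689]
contact_force: [1.1, 0.5, 0.2]
opening: 1.001
grasp_force: 0.0
clock: 1.82
eef_pos: [487.6, -129.0, 171.0]
tcp_rot: [3.142, -0.0, 2.688]
contact_force: [0.9, 0.5, -0.3]
opening: 0.998
grasp_force: 0.0
clock: 2.23
eef_pos: [541.1, -301.2, 150.3]
tcp_rot: [3.141, -0.0, 2.797]
contact_force: [1.3, 0.7, 0.5]
opening: 0.997
grasp_force: 0.0
clock: 2.4
eef_pos: [540.9, -300.9, 149.9]
tcp_rot: [3.141, -0.001, 2.796]
contact_force: [0.0, 0.8, -0.3]
opening: 0.749
grasp_force: 0.0
(array([ 0.   , -0.001, -0.003]), array([ 0.4,  1.8, 97.9]))
```

Scaled: 20 mm / 400 = 0.05, 18 mm / 400 = 0.045.

```bash

python3 steer.py '[{"pos":[0.001,0.0045,0.05],"finger_gap":0.6},{"pos":[0,0,0.05],"finger_gap":0.6},{"pos":[0,0,0.05],"finger_gap":0.6},{"pos":[0,0,0.05],"finger_gap":0.6},{"pos":[0,0,0.045],"finger_gap":0.6}]'
python3 steer.py '[{"finger_gap":0.6},{"finger_gap":0},{"finger_gap":0},{"finger_gap":0},{"finger_gap":0}]' 80
python3 steer.py '[{"finger_gap":0},{"finger_gap":0},{"finger_gap":0}]'
```

```text
clock: 2.82
eef_pos: [540.6, -295.9, 51.8]
tcp_rot: [3.141, -0.001, 2.798]
contact_force: [-0.4, -1.2, 0.1]
opening: 0.602
grasp_force: 0.0
clock: 3.23
eef_pos: [542.1, -297.7, 54.4]
tcp_rot: [-3.141, 0.002, 2.799]
contact_force: [0.3, 2.4, 6.3]
opening: 0.201
grasp_force: 78.3
clock: 3.48
eef_pos: [542.1, -297.7, 54.4]
tcp_rot: [3.142, 0.002, 2.799]
contact_force: [-0.7, 2.5, 7.5]
opening: 0.2
grasp_force: 78.6
```

Scaled: -20 mm / 400 = -0.05, -10 mm / 400 = -0.025.

```bash

python3 steer.py '[{"pos":[0,0,-0.025],"finger_gap":0},{"pos":[0,0,-0.05],"finger_gap":0},{"pos":[0,0,-0.05],"finger_gap":0},{"pos":[0,0,-0.05],"finger_gap":0},{"pos":[0,0,-0.05],"finger_gap":0}]'
python3 steer.py '[{"pos":[0,0,-0.05],"finger_gap":0},{"finger_gap":0}]'
python3 - <<'E'
from h import *
f=r.grab_frame("scene")[:,:,::-1]; t=r.grab_frame("top")[:,:,::-1]
s=r.sense(); print(s["eef_pos"],s["opening"])
def crop(f,cam):
    u,v=proj(s["eef_pos"]-[0,0,30],cam)[0]; u=int(np.clip(u,50,461)); v=int(np.clip(v,60,323)); print(cam,u-50,v-60)
    return cv2.resize(f[v-60:v+60,u-50:u+50],(400,480),interpolation=cv2.INTER_CUBIC)
cv2.imwrite("pics/held.png",np.hstack([crop(f,"scene"),crop(t,"top")]))
print(delta([475,37,115],[np.pi,0,np.radians(80.2)]))
E
```

```text
clock: 3.9
eef_pos: [541.2, -297.6, 144.6]
tcp_rot: [-3.141, 0.0, 2.799]
contact_force: [0.9, -0.6, -0.7]
opening: 0.202
grasp_force: 77.9
clock: 4.07
eef_pos: [543.3, -298.7, 167.8]
tcp_rot: [-3.14, 0.007, 2.799]
contact_force: [1.1, -1.1, -0.2]
opening: 0.202
grasp_force: 77.9
[ 541.63465081 -297.80803423  164.05098175] 0.2037926434151547
scene 237 46
top 333 108
(array([1.000e-03, 2.000e-03, 1.399e+00]), array([175.4, 292.9,  48.5]))
```

View pics/held.png

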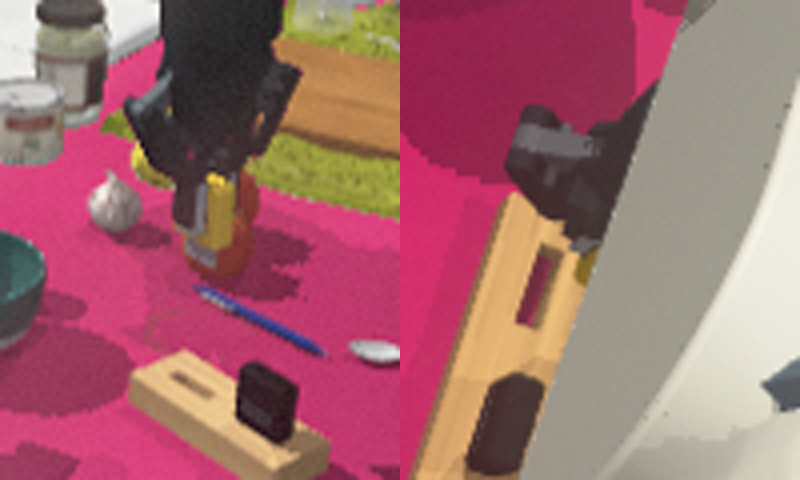

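The key hangs upright in the grip at about (215,215) in the left half, and the pin key is undisturbed. Next I move over the lock.

Scaled: 29.3 mm / 400 = 0.0733, 17.5 mm / 400 = 0.0438.

```bash

python3 steer.py '[{"pos":[0.0438,0.0733,0.0075],"finger_gap":0},{"pos":[0.0438,0.0733,0.0075],"finger_gap":0},{"pos":[0.0438,0.0733,0.0075],"finger_gap":0},{"pos":[0.0438,0.0733,0.0075],"finger_gap":0},{"pos":[0.0438,0.0733,0.0075],"finger_gap":0}]'
python3 steer.py '[{"pos":[0.0438,0.0733,0.0075],"finger_gap":0},{"pos":[0.0438,0.0733,0.0075],"finger_gap":0},{"pos":[0.0438,0.0733,0.0075],"finger_gap":0},{"pos":[0.0438,0.0733,0.0075],"finger_gap":0},{"pos":[0.0438,0.0733,0.0075],"finger_gap":0}]'
python3 steer.py '[{"r":[0,0,0.0293],"finger_gap":0},{"r":[0,0,0.0293],"finger_gap":0},{"r":[0,0,0.0293],"finger_gap":0},{"r":[0,0,0.0293],"finger_gap":0},{"r":[0,0,0.0293],"finger_gap":0}]'
python3 steer.py '[{"r":[0,0,0.0293],"finger_gap":0},{"r":[0,0,0.0293],"finger_gap":0},{"r":[0,0,0.0293],"finger_gap":0},{"r":[0,0,0.0293],"finger_gap":0},{"r":[0,0,0.0293],"finger_gap":0}]'
python3 steer.py '[{"r":[0,0,0.0293],"finger_gap":0},{"r":[0,0,0.028],"finger_gap":0},{"finger_gap":0},{"finger_gap":0}]'
python3 -c "
from h import *
print(delta([475,37,100],[np.pi,0,np.radians(80.2)]))"
```

```text
clock: 4.58
eef_pos: [506.6, -128.6, 146.5]
tcp_rot: [-3.141, -0.002, 2.798]
contact_force: [0.1, 0.8, -0.6]
opening: 0.201
grasp_force: 78.1
clock: 5.0
eef_pos: [473.4, 38.6, 131.7]
tcp_rot: [-3.141, -0.002, 2.798]
contact_force: [0.0, 0.9, -0.3]
opening: 0.195
grasp_force: 78.1
clock: 5.42
eef_pos: [474.0, 37.3, 131.8]
tcp_rot: [-3.14, -0.001, 2.208]
contact_force: [-1.5, 0.0, -0.6]
opening: 0.199
grasp_force: 78.1
clock: 5.83
eef_pos: [474.0, 37.1, 131.8]
tcp_rot: [-3.139, 0.0, 1.623]
contact_force: [0.4, -0.2, -0.6]
opening: 0.199
grasp_force: 78.1
clock: 6.17
eef_pos: [474.3, 37.1, 132.1]
tcp_rot: [-3.14, 0.0, 1.403]
contact_force: [-0.8, 0.5, -0.8]
opening: 0.203
grasp_force: 78.1
(array([-0.001,  0.   ,  0.003]), array([-0. ,  0.8, 32.1]))
```

Scaled: 16 mm / 400 = 0.04, 15 mm / 400 = 0.0375.

```bash

python3 steer.py '[{"pos":[0,0.001,0.0375],"finger_gap":0},{"pos":[0,0,0.0375],"finger_gap":0},{"pos":[0,0,0.04],"finger_gap":0},{"finger_gap":0}]'
python3 - <<'E'
from h import *
s=r.sense(); print(s["eef_pos"])
f=r.grab_frame("scene")[:,:,::-1]
u,v=proj([475,37,45],"scene")[0].astype(int); print(u-40,v-40)
o=cv2.resize(f[v-40:v+40,u-40:u+40],(560,560),interpolation=cv2.INTER_CUBIC)
cv2.imwrite("pics/over.png",o)
E
```

```text
clock: 6.5
eef_pos: [473.3, 37.0, 84.3]
tcp_rot: [-3.137, 0.001, 1.403]
contact_force: [-1.3, -0.1, -1.0]
opening: 0.196
grasp_force: 78.2
[473.33917213  37.02142485  84.30437735]
196 171
```

View pics/over.png

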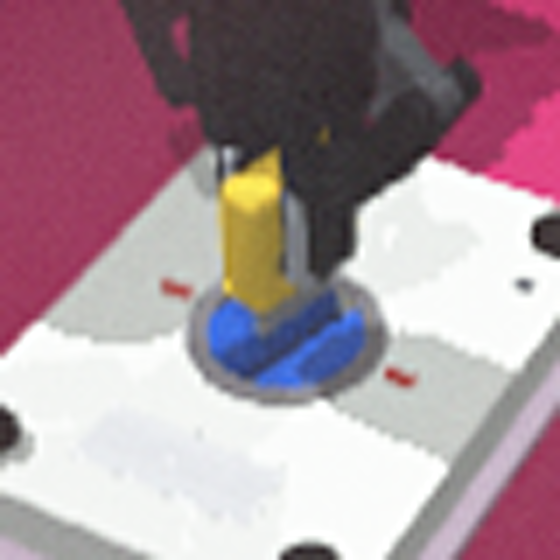

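The blade hangs just above the slot, at about (275,320), and lines up with it. I descend while watching the force.

Scaled: 4 mm / 400 = 0.01, 3 mm / 400 = 0.0075.

```bash

python3 steer.py '[{"pos":[0,0.002,0.01],"finger_gap":0},{"pos":[0,0,0.01],"finger_gap":0},{"pos":[0,0,0.0075],"finger_gap":0},{"finger_gap":0}]'
python3 steer.py '[{"pos":[0,0,0.0075],"finger_gap":0},{"pos":[0,0,0.0075],"finger_gap":0},{"finger_gap":0}]'
```

```text
clock: 6.88
eef_pos: [476.1, 37.0, 75.7]
tcp_rot: [3.142, 0.0, 1.4]
contact_force: [0.5, -1.1, -1.2]
opening: 0.2
grasp_force: 78.2
clock: 7.13
eef_pos: [475.9, 37.0, 69.4]
tcp_rot: [-3.141, 0.0, 1.4]
contact_force: [-0.0, 0.2, -1.3]
opening: 0.197
grasp_force: 78.2
```

Scaled: 2 mm / 400 = 0.005.

```bash

python3 steer.py '[{"pos":[0,0,0.005],"finger_gap":0},{"finger_gap":0}]'
python3 steer.py '[{"pos":[0,0,0.005],"finger_gap":0},{"finger_gap":0}]'
python3 steer.py '[{"pos":[0,0,0.0025],"finger_gap":0},{"finger_gap":0},{"finger_gap":0}]'
```

```text
clock: 7.3
eef_pos: [475.9, 37.0, 67.5]
tcp_rot: [-3.141, 0.0, 1.4]
contact_force: [-0.8, 0.2, -1.7]
opening: 0.2
grasp_force: 78.3
clock: 7.47
eef_pos: [475.9, 37.0, 65.5]
tcp_rot: [-3.141, 0.0, 1.4]
contact_force: [-0.8, 0.4, -0.4]
opening: 0.203
grasp_force: 78.3
clock: 7.72
eef_pos: [475.9, 37.0, 64.7]
tcp_rot: [-3.141, 0.0, 1.4]
contact_force: [-0.7, 0.4, -1.2]
opening: 0.199
grasp_force: 78.3
```

Scaled: 1 mm / 400 = 0.0025.

```bash

python3 steer.py '[{"pos":[0,0,0.0025],"finger_gap":0},{"finger_gap":0}]'
python3 steer.py '[{"pos":[0,0,0.0025],"finger_gap":0},{"finger_gap":0}]'
python3 steer.py '[{"pos":[0,0,0.0025],"finger_gap":0},{"finger_gap":0}]'
```

```text
clock: 7.88
eef_pos: [476.0, 37.0, 63.7]
tcp_rot: [-3.141, 0.0, 1.4]
contact_force: [-2.1, -0.2, -0.6]
opening: 0.203
grasp_force: 78.3
clock: 8.05
eef_pos: [476.0, 37.1, 62.8]
tcp_rot: [-3.141, 0.0, 1.4]
contact_force: [-1.4, 1.1, 2.5]
opening: 0.198
grasp_force: 78.9
clock: 8.22
eef_pos: [476.1, 37.1, 62.6]
tcp_rot: [-3.141, 0.0, 1.4]
contact_force: [-6.6, 0.5, 17.7]
opening: 0.2
grasp_force: 81.0
```

The blade reached the slot floor at the expected height, so it is in the slot. I raise it slightly and turn clockwise.

Scaled: -2 mm / 400 = -0.005, 0.1 rad / 4 = 0.025.

```bash

python3 steer.py '[{"pos":[0,0,-0.005],"finger_gap":0},{"r":[0,0,0.015],"finger_gap":0},{"r":[0,0,0.025],"finger_gap":0},{"r":[0,0,0.025],"finger_gap":0},{"r":[0,0,0.025],"finger_gap":0}]'
python3 steer.py '[{"r":[0,0,0.025],"finger_gap":0},{"r":[0,0,0.025],"finger_gap":0},{"r":[0,0,0.025],"finger_gap":0},{"r":[0,0,0.025],"finger_gap":0},{"r":[0,0,0.025],"finger_gap":0}]'
python3 steer.py '[{"r":[0,0,0.025],"finger_gap":0},{"r":[0,0,0.025],"finger_gap":0},{"r":[0,0,0.025],"finger_gap":0},{"r":[0,0,0.025],"finger_gap":0},{"finger_gap":0}]'
python3 -c "
from h import *
s=r.sense();print(s['wrist_torque'],s['qpos'])"
```

```text
clock: 8.63
eef_pos: [475.4, 37.1, 63.6]
tcp_rot: [-3.14, 0.001, 1.035]
contact_force: [-3.0, 1.0, 2.4]
opening: 0.204
grasp_force: 78.6
clock: 9.05
eef_pos: [475.5, 37.0, 63.6]
tcp_rot: [-3.141, 0.001, 0.535]
contact_force: [-4.7, 1.4, 1.9]
opening: 0.198
grasp_force: 78.6
clock: 9.47
eef_pos: [475.9, 37.0, 63.6]
tcp_rot: [3.142, 0.0, 0.136]
contact_force: [-1.0, 1.3, -0.2]
opening: 0.2
grasp_force: 78.4
[ 0.09530232  0.09781946 -0.00272427] [ 7.44909845e-02  4.11622924e-01  2.08562252e+00 -1.05413039e-04
  6.44807467e-01  1.50985657e+00]
```

Scaled: 0.08 rad / 4 = 0.02.

```bash
T="python3 -c \"from rig import r;print(r.sense()['wrist_torque'])\""
python3 steer.py '[{"r":[0,0,0.02],"finger_gap":0},{"finger_gap":0}]'; eval $T
python3 steer.py '[{"r":[0,0,0.015],"finger_gap":0},{"finger_gap":0}]'; eval $T
python3 steer.py '[{"r":[0,0,0.0125],"finger_gap":0},{"finger_gap":0}]'; eval $T
```

```text
clock: 9.63
eef_pos: [476.1, 37.0, 63.7]
tcp_rot: [3.142, 0.0, 0.06]
contact_force: [-1.3, 0.9, -0.6]
opening: 0.198
grasp_force: 78.2
[ 0.02384114  0.17200929 -0.01069963]
clock: 9.8
eef_pos: [476.2, 37.0, 63.7]
tcp_rot: [3.142, -0.0, 0.002]
contact_force: [-1.1, -1.1, -0.8]
opening: 0.202
grasp_force: 78.2
[-0.02632115  0.17723248  0.01431277]
clock: 9.97
eef_pos: [476.2, 37.0, 63.7]
tcp_rot: [3.141, -0.0, -0.048]
contact_force: [-1.0, -0.9, -1.8]
opening: 0.205
grasp_force: 78.1
[-0.14530756  0.20633326  0.05480062]
```

Scaled: 0.05 rad / 4 = 0.0125.

```bash
T="python3 -c \"from rig import r;print(r.sense()['wrist_torque'])\""
python3 steer.py '[{"r":[0,0,0.0125],"finger_gap":0},{"finger_gap":0}]'; eval $T
python3 steer.py '[{"r":[0,0,0.01],"finger_gap":0},{"finger_gap":0}]'; eval $T
python3 - <<'E'
from h import *
f=r.grab_frame("scene")[:,:,::-1]
o=cv2.resize(f[171:251,196:276],(560,560),interpolation=cv2.INTER_CUBIC)
cv2.imwrite("pics/turned.png",o)
E
```

```text
clock: 10.13
eef_pos: [476.2, 36.9, 63.7]
tcp_rot: [3.141, -0.0, -0.097]
contact_force: [-0.8, -1.2, -0.9]
opening: 0.199
grasp_force: 78.2
[-0.20293017  0.21417255  0.51383111]
clock: 10.3
eef_pos: [476.1, 36.9, 63.7]
tcp_rot: [3.141, -0.0, -0.136]
contact_force: [-0.1, -1.3, -2.7]
opening: 0.195
grasp_force: 78.6
[-0.29506375  0.21699376  0.9460067 ]
```

View pics/turned.png

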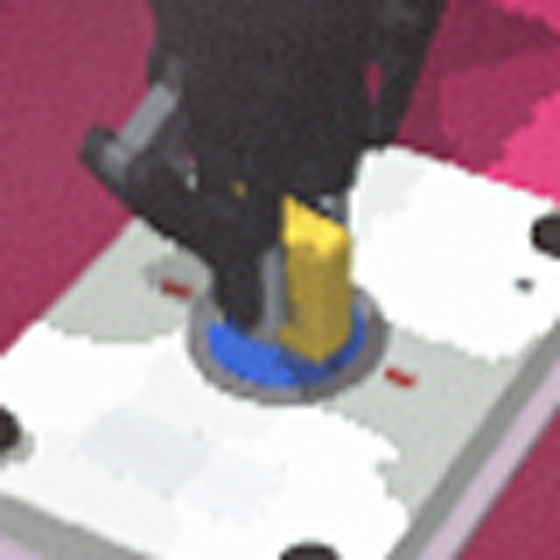

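The key at (315,275) now lies along the red marks, and the wrist torque rose to 0.95 N m, so the lock is at its stop. I back off within the play and lift.

Scaled: -0.12 rad / 4 = -0.03.

```bash

python3 steer.py '[{"r":[0,0,-0.03],"finger_gap":0},{"r":[0,0,-0.0025],"finger_gap":0},{"finger_gap":0}]'
python3 steer.py '[{"pos":[0,0,-0.015],"finger_gap":0},{"pos":[0,0,-0.02],"finger_gap":0},{"pos":[0,0,-0.05],"finger_gap":0},{"pos":[0,0,-0.0875],"finger_gap":0},{"pos":[0,0,-0.0875],"finger_gap":0}]'
python3 steer.py '[{"r":[0,0,0.0288],"finger_gap":0},{"r":[0,0,0.0288],"finger_gap":0},{"r":[0,0,0.0275],"finger_gap":0},{"finger_gap":0}]'
python3 -c "
from h import *
print(delta([541.7,-298,150],[np.pi,0,np.radians(-19.6)]))"
```

```text
clock: 10.6
eef_pos: [476.7, 37.2, 64.0]
tcp_rot: [-3.141, -0.001, -0.011]
contact_force: [0.1, 1.1, -0.7]
opening: 0.199
grasp_force: 78.3
clock: 11.02
eef_pos: [475.3, 37.0, 169.1]
tcp_rot: [3.142, 0.002, -0.012]
contact_force: [2.1, -0.1, 0.1]
opening: 0.201
grasp_force: 78.3
clock: 11.35
eef_pos: [476.4, 37.1, 169.0]
tcp_rot: [-3.141, -0.001, -0.356]
contact_force: [0.5, -0.2, -0.3]
opening: 0.198
grasp_force: 78.4
(array([-0.001, -0.001, -0.014]), array([178. , 291.3,  19. ]))
```

Scaled: 32.6 mm / 400 = 0.0815, 32.4 mm / 400 = 0.081, -0.014 rad / 4 = -0.0035.

```bash

python3 steer.py '[{"r":[0,0,-0.0035],"pos":[0.0488,0.081,0.0053],"finger_gap":0},{"pos":[0.0485,0.0815,0.0053],"finger_gap":0},{"pos":[0.0485,0.0815,0.0053],"finger_gap":0},{"pos":[0.0485,0.0815,0.0053],"finger_gap":0},{"pos":[0.0485,0.0815,0.0053],"finger_gap":0}]'
python3 steer.py '[{"pos":[0.0485,0.0815,0.0053],"finger_gap":0},{"pos":[0.0485,0.0815,0.0053],"finger_gap":0},{"pos":[0.0485,0.0815,0.0053],"finger_gap":0},{"pos":[0.0485,0.0815,0.0053],"finger_gap":0},{"finger_gap":0}]'
python3 steer.py '[{"finger_gap":0},{"finger_gap":0},{"finger_gap":0}]'
python3 - <<'E'
from h import *
f=r.grab_frame("scene")[:,:,::-1]; t=r.grab_frame("top")[:,:,::-1]
print(delta([541.7,-298,56],[np.pi,0,np.radians(-19.6)]))
o=np.hstack([cv2.resize(f[80:180,230:330],(400,400),interpolation=cv2.INTER_CUBIC),cv2.resize(t[180:250,155:225],(400,400),interpolation=cv2.INTER_CUBIC)])
cv2.imwrite("pics/back.png",o)
E
```

```text
clock: 11.77
eef_pos: [513.7, -150.5, 157.7]
tcp_rot: [-3.141, -0.0, -0.333]
contact_force: [1.1, -0.4, 0.1]
opening: 0.2
grasp_force: 78.5
clock: 12.18
eef_pos: [545.2, -303.7, 149.3]
tcp_rot: [3.139, -0.004, -0.336]
contact_force: [-1.7, 1.1, -1.1]
opening: 0.202
grasp_force: 78.6
clock: 12.43
eef_pos: [543.4, -296.4, 148.9]
tcp_rot: [-3.141, 0.001, -0.334]
contact_force: [0.0, 0.7, -0.9]
opening: 0.204
grasp_force: 78.6
(array([-0.   ,  0.   ,  0.008]), array([-1.3,  2.3, 93.1]))
```

View pics/back.png

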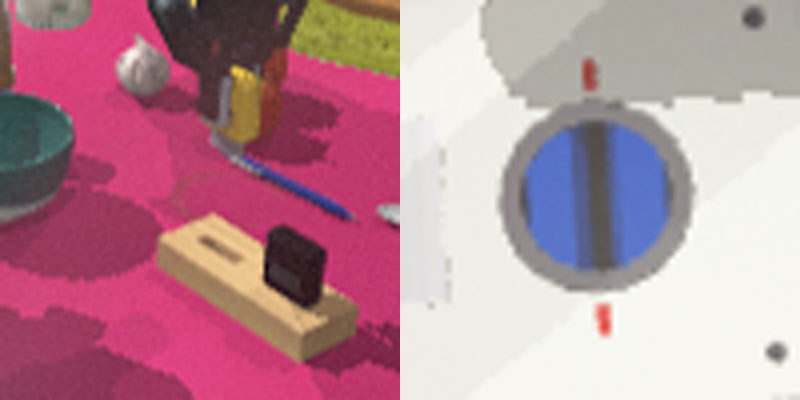

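The slot now lines up with the red marks at (588,75) and (603,320). The pin key still stands, and the yellow key hangs over its pocket. I lower it.

Scaled: 20 mm / 400 = 0.05, 15 mm / 400 = 0.0375.

```bash

python3 steer.py '[{"pos":[-0.0033,0.0058,0.0375],"finger_gap":0},{"pos":[0,0,0.05],"finger_gap":0},{"pos":[0,0,0.0375],"finger_gap":0},{"pos":[0,0,0.02],"finger_gap":0},{"finger_gap":0}]'
python3 steer.py '[{"finger_gap":0},{"finger_gap":0}]'
python3 -c "
from h import *
print(delta([541.7,-298,54.5],[np.pi,0,np.radians(-19.6)]))"
```

```text
clock: 12.95
eef_pos: [540.9, -297.9, 89.3]
tcp_rot: [-3.141, 0.003, -0.335]
contact_force: [-0.3, 0.4, -0.2]
opening: 0.196
grasp_force: 78.6
clock: 13.12
eef_pos: [542.5, -299.3, 91.9]
tcp_rot: [3.141, -0.001, -0.336]
contact_force: [-0.6, -0.5, -0.4]
opening: 0.2
grasp_force: 78.6
(array([ 0.   , -0.001,  0.006]), array([-1.2, -0.9, 37.4]))
```

Scaled: 10 mm / 400 = 0.025, 8 mm / 400 = 0.02.

```bash

python3 steer.py '[{"pos":[-0.0025,-0.0023,0.025],"finger_gap":0},{"pos":[0,0,0.02],"finger_gap":0},{"pos":[0,0,0.01],"finger_gap":0},{"pos":[0,0,0.005],"finger_gap":0},{"finger_gap":0}]'
python3 steer.py '[{"pos":[0,0,0.01],"finger_gap":0},{"pos":[0,0,0.0075],"finger_gap":0},{"pos":[0,0,0.005],"finger_gap":0},{"finger_gap":0}]'
python3 steer.py '[{"pos":[0,0,0.005],"finger_gap":0},{"finger_gap":0},{"finger_gap":0}]'
```

```text
clock: 13.53
eef_pos: [540.7, -297.9, 66.1]
tcp_rot: [-3.141, 0.001, -0.336]
contact_force: [0.1, -0.5, -0.5]
opening: 0.204
grasp_force: 78.6
clock: 13.87
eef_pos: [540.9, -297.9, 57.4]
tcp_rot: [-3.141, 0.001, -0.336]
contact_force: [-0.7, 0.4, -0.6]
opening: 0.2
grasp_force: 78.6
clock: 14.12
eef_pos: [541.2, -298.1, 55.9]
tcp_rot: [3.142, 0.0, -0.336]
contact_force: [0.1, 0.5, -0.4]
opening: 0.2
grasp_force: 78.6
```

Scaled: 1 mm / 400 = 0.0025.

```bash

python3 steer.py '[{"pos":[0,0,0.0025],"finger_gap":0},{"finger_gap":0},{"finger_gap":0.25},{"finger_gap":0.35},{"finger_gap":0.5}]'
python3 steer.py '[{"finger_gap":0.6},{"finger_gap":0.6},{"finger_gap":0.6},{"finger_gap":0.6}]'
python3 steer.py '[{"pos":[0,0,-0.025],"finger_gap":0.6},{"pos":[0,0,-0.0625],"finger_gap":0.6},{"pos":[0,0,-0.075],"finger_gap":0.6},{"pos":[0,0,-0.0875],"finger_gap":0.6},{"pos":[0,0,-0.0875],"finger_gap":0.6}]'
python3 steer.py '[{"pos":[0,-0.075,-0.025],"finger_gap":0.6},{"pos":[0,-0.0875,-0.025],"finger_gap":0.6},{"pos":[0,-0.0875,-0.025],"finger_gap":0.6},{"pos":[0,-0.0875,-0.025],"finger_gap":0.6},{"pos":[0,-0.0875,-0.025],"finger_gap":0.6}]'
python3 steer.py '[{"finger_gap":0.6},{"finger_gap":0.6},{"finger_gap":0.6}]'
python3 - <<'E'
from h import *
f=r.grab_frame("scene")[:,:,::-1]; t=r.grab_frame("top")[:,:,::-1]
o=np.hstack([cv2.resize(f[80:180,230:330],(400,400),interpolation=cv2.INTER_CUBIC),cv2.resize(t[150:250,310:410],(400,400),interpolation=cv2.INTER_CUBIC)])
cv2.imwrite("pics/end.png",o)
E
```

```text
clock: 14.53
eef_pos: [541.3, -298.1, 55.0]
tcp_rot: [3.142, -0.0, -0.336]
contact_force: [-0.4, 0.2, 0.3]
opening: 0.476
grasp_force: 0.0
clock: 14.87
eef_pos: [541.2, -298.1, 54.9]
tcp_rot: [3.142, -0.0, -0.336]
contact_force: [0.0, 0.8, 0.7]
opening: 0.601
grasp_force: 0.0
clock: 15.28
eef_pos: [540.7, -297.8, 191.7]
tcp_rot: [-3.141, 0.001, -0.336]
contact_force: [-0.1, 0.3, 0.1]
opening: 0.597
grasp_force: 0.0
clock: 15.7
eef_pos: [597.4, -136.1, 241.4]
tcp_rot: [-3.141, -0.001, -0.337]
contact_force: [0.0, -0.0, 0.2]
opening: 0.6
grasp_force: 0.0
clock: 15.95
eef_pos: [597.0, -137.7, 240.2]
tcp_rot: [3.141, -0.0, -0.335]
contact_force: [0.4, -0.0, -0.0]
opening: 0.594
grasp_force: 0.0
```

View pics/end.png

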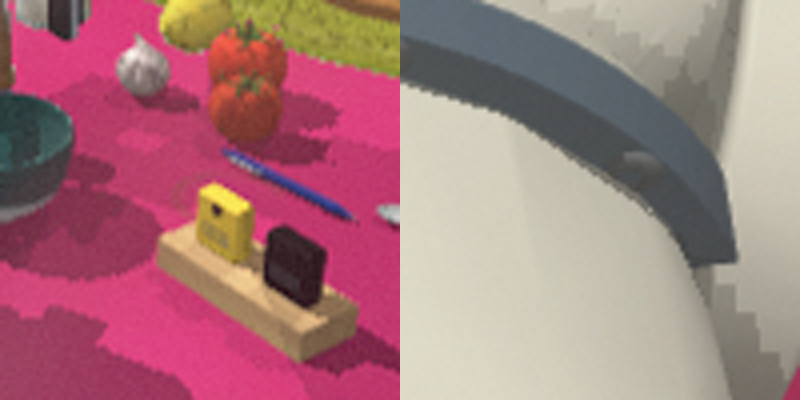

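Both keys stand seated in the stand, yellow at (225,225) and black at (295,265). The gripper is clear and touches nothing.

```bash
python3 -c "
from rig import r
print(r.sign_off())"
```

```text
the job is handed in; nothing more can be done
None
```

The lock is turned to its stop at the red marks, the yellow key is back in its stand, the pin key still stands in its pocket, and the job was handed in at about 16 s (no verdict was returned).

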